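Load the battery rack in number order and slide it to the charging mark

ROBOT

A 6-joint arm with a two-finger parallel gripper is mounted at the origin on the work surface. World frame = base frame: x ahead of the robot, y to its left, z up, the work surface at z = 0. Lengths are in mm, angles in rad, forces in N, time in s.
With the tool pointing down it reaches from about 350 to 850 mm from the base axis. Payload 8.1 kg.
Tool frame: the origin (TCP) lies on the centre line of the jaws, within the pads' length; the fingertips stand 14 mm ahead of it and the grasp point (between the pads) lies 5 mm behind it; z points along the fingers, y is the line along which they close (so a half turn about z gives the same grasp; the last joint's range is limited). The gripper opens to 93 mm and grips with 3 to 60 N. Pads are 15 mm wide; open, the fingers measure 128 mm over their backs; the gripper's body (75 mm by 188 mm) begins 65 mm behind the grasp point.
Start: joints at [-1.367, 0.13, 1.488, -0, 1.523, -0.085], TCP at [170.901, -575.15, 232.635] pointing down, gripper open.
Joint ranges: [-2.96, 2.96], [-0.89, 2.26], [0.02, 2.5], [-1.34, 4.48], [0, 2.73], [-2.66, 2.66]. Speed limits (rad/s): [2.39, 2.39, 2.79, 3.14, 3.14, 3.14].

INTERFACE

Orientations are given as a unit quaternion [w, x, y, z].
In Python, from bench import arm gives the robot as it stands. The module is installed in compiled form; this text tells all that it offers.
- The arm moves only by the shell command python3 -m crank 'ROWS'. ROWS is JSON, one flat list of numbers, 7 for each row, row after row: the shift along the world's x, y, z each as a share of 12 cm, from -1 to 1, then the turn, a rotation vector about the world's x, y, z each as a share of pi rad, from -1 to 1, then the opening, from 0 (shut) to 1 (fully open). In form: [x, y, z, ax, ay, az, gripper, x, y, z, ax, ay, az, gripper, ...]. A call has 1 to 12 rows; each row is the pose to reach, as a shift and turn from the pose commanded when the call began, turning the shorter way round; what a row does not reach only later rows make up. A row lasts 1/8 s, in which the tool goes at most 62.5 mm and 10.7 degrees, less where a joint would pass 70% of its speed; a pose out of reach is approached as far as the arm can. A call with a number of a shift or a turn outside -1 to 1 is refused whole. A call with a gripper value outside its range is refused whole. The fingers move at their own pace and stop on an object; the grip force is fixed at half the most. Time passes only in rows, so rows that repeat a pose let the fingers close. It gives the time, the measured TCP pose, the force, the opening and the grip force at its end, in the units of the state.
- arm.read_state(): the state, without advancing time (a new reading comes with each control period).
- arm.snapshot(name): name is "scene" or "top" or "wrist"; returns a dict with "frame" (480x640x3 uint8, blue, green, red), "depth" (480x640 float32, mm along the optical axis (not along the pixel's ray), 0 where there is no reading), "fx", "fy", "cx", "cy" (pixels), "dist" ([k1, k2, p1, p2, k3] as OpenCV has them; the pictures are not rectified), "R" (3x3) and "t" (3): a world point X has camera coordinates R X + t; the wrist camera has in their place "hand_eye" (4x4, takes a point from camera to tool coordinates, whose origin is the TCP and whose axes are the flange's). Camera axes: x right, y down, z forward; pixel columns grow to the right and rows downward; lengths in mm; the calibration is good to about 2 mm. A picture is of the moment at which its call begins: read the wrist's pose just before it.
- arm.finish_job(): hands the job in; it is judged then, once.
The state is a dict: "clock": time; "joints": joint angles; "joint_velocities": joint speeds; "tau": joint torques, N m; "ee_pos": TCP position; "orientation": TCP orientation; "ft_force": force on the tool from outside, world axes, zero at the start; "wrist_torque": the same for the moment, N m; "grip_width": finger opening in mm; "grasp_force": force on a finger pad.
Only numpy, scipy, OpenCV 4.12 (cv2) and the standard library are available. Lean on these libraries where they do the work, as an engineer would, in place of code of your own. Each camera call takes 0.05 s, during which the arm holds its last target. There are 200 camera calls.

TASK

Fill the rack's two empty pockets in number order: lower the orange battery pack into the pocket with two dots, then the blue pack into the pocket with three dots, each fully down (either way round); do not drop them in. Then, by one of its end lugs, slide the loaded rack along the bench, never lifting it, until it sits centred and square in the green outline, and let go. Leave the grey pack seated in the one-dot pocket, and leave the yellow pack and everything else on the bench where they are.

Things in the scene. Friction and masses are not known exactly. Their poses are not given: they have to be found in the camera images.
- carrier: light grey battery rack, loose, 0.9 kg loaded: a tray of three pockets in a row along y, 182 mm long (244 with the lugs' feet), x from -51 to +68 mm. Walls 5 mm thick, 31 mm high; the rim at +x is black, 22 mm broad, with white dots beside each pocket. Origin: underside, below the middle of pocket two; x to the dotted rim, y to pocket one, z up. Starts in the white outline.
- pocket1 (a point): centre of the floor of the one-dot pocket (rack y = +59 mm), like pocket two; holds the grey pack at the start. Axes as the rack's.
- pocket2 (a point): centre of the floor of the two-dot pocket (the middle one), empty at the start: 92 mm (rack x) by 54 mm (rack y), 4 mm wider than a pack on every side, 25 mm deep, its floor 6 mm above the bench. Axes as the rack's.
- pocket3 (a point): centre of the floor of the three-dot pocket (rack y = -59 mm), like pocket two; empty at the start. Axes as the rack's.
- lug_left (a point): centre of the top of the black upright lug on the +y (pocket one) end of the rack; the lug is 14 mm thick (rack x), 24 mm wide (rack y), its top 78 mm above the bench; pinch it from above across its thickness.
- lug_right (a point): centre of the top of the black upright lug on the -y (pocket three) end of the rack; the lug is 14 mm thick (rack x), 24 mm wide (rack y), its top 78 mm above the bench; pinch it from above across its thickness.
- pack_orange: battery pack: black case 84 x 46 x 38 mm (x, y, z) with, centred on top, the orange stem 44 x 32 mm in plan and 36 mm tall (total height 74 mm), and a thin orange band round the case; about 0.16 kg, standing upright on the bench in front of the rack. Origin: centre of the underside; x along the 84 mm length, z up. Goes into pocket two. Pinch it by the stem.
- pack_blue: battery pack: black case 84 x 46 x 38 mm (x, y, z) with, centred on top, the blue stem 44 x 32 mm in plan and 36 mm tall (total height 74 mm), and a thin blue band round the case; about 0.16 kg, standing upright on the bench in front of the rack. Origin: centre of the underside; x along the 84 mm length, z up. Goes into pocket three. Pinch it by the stem.
- pack_grey: battery pack: black case 84 x 46 x 38 mm (x, y, z) with, centred on top, the light grey stem 44 x 32 mm in plan and 36 mm tall (total height 74 mm), and a thin light grey band round the case; about 0.16 kg, already seated in pocket one. Origin: centre of the underside; x along the 84 mm length, z up. It stays there.
- pack_yellow: battery pack: black case 84 x 46 x 38 mm (x, y, z) with, centred on top, the yellow stem 44 x 32 mm in plan and 36 mm tall (total height 74 mm), and a thin yellow band round the case; about 0.16 kg, standing upright on the bench in front of the rack. Origin: centre of the underside; x along the 84 mm length, z up. Bystander, leave alone.
- white_mark: white outline painted on the bench, 156 x 272 mm outside, lines 8 mm wide; the rack starts roughly in it. Origin: where the rack's origin would be when centred (the outline is 10 mm off-centre towards its x, as the rack is); x and y as the rack's.
- green_mark: green outline painted on the bench, 156 x 272 mm outside, lines 8 mm wide, left or right of the white one: where the rack must end, dotted rim away from the robot. Origin: where the rack's origin must come (the outline's centre lies 10 mm from it along x, as the rack's does; 6 to 12 mm of bench then shows all round). Axes: those the rack must take.
- screwdriver: screwdriver, 200 mm long, lying on the bench on the left. Bystander.
- grease_can: can, 66 mm in diameter, 110 mm tall, blue label, on the right. Bystander.
- cleaner_bottle: bottle, 64 mm in diameter, 180 mm tall, orange label, on the left. Bystander.
- multimeter: orange meter lying flat, 150 x 78 x 36 mm, beyond the rack. Bystander.
- drill: cordless drill lying on its side on the left, about 230 x 200 x 62 mm. Bystander.
Not all that is in view belongs to the job. Leave any pink or turquoise look-alike of the pack_orange alone.

How it is judged (in metres and radians):
On the way, in this order (a step that is already met when the one before it is completed fails the run):
1. the orange pack is fully down in the two-dot pocket and let go (horizontal distance between pack_orange and pocket2 below 0.008 m and z of pack_orange in the frame of pocket2 between -0.004 and 0.004 m and angle between pack_orange's own z axis and vertical below 0.08 rad and contact force between the fingers and pack_orange below 0.2 N), for 0.1 s.
2. then the blue pack is fully down in the three-dot pocket and let go, the others still seated (horizontal distance between pack_grey and pocket1 below 0.008 m and z of pack_grey in the frame of pocket1 between -0.004 and 0.004 m and angle between each of pack_grey, pack_orange, pack_blue's own z axis and vertical below 0.08 rad and horizontal distance between pack_orange and pocket2 below 0.008 m and z of pack_orange in the frame of pocket2 between -0.004 and 0.004 m and horizontal distance between pack_blue and pocket3 below 0.008 m and z of pack_blue in the frame of pocket3 between -0.004 and 0.004 m and contact force between the fingers and pack_blue below 0.2 N), for 0.1 s.
3. then the loaded rack is in the green outline (horizontal distance between carrier and green_mark below 0.015 m and angle between the y axis of carrier and the y axis of green_mark, either way round below 0.12 rad and height (world z) of carrier below 0.004 m and angle between carrier's own z axis and vertical below 0.05 rad and horizontal distance between pack_grey and pocket1 below 0.008 m and z of pack_grey in the frame of pocket1 between -0.004 and 0.004 m and angle between each of pack_grey, pack_orange, pack_blue's own z axis and vertical below 0.08 rad and horizontal distance between pack_orange and pocket2 below 0.008 m and z of pack_orange in the frame of pocket2 between -0.004 and 0.004 m and horizontal distance between pack_blue and pocket3 below 0.008 m and z of pack_blue in the frame of pocket3 between -0.004 and 0.004 m), for 0.2 s.
At the end, for the whole second after the job is handed in: Grey, orange and blue packs stand upright (within 0.08 rad) and fully down (within 4 mm) in pockets one, two and three, within 8 mm of the pocket centres; the rack stands flat on the bench with its origin within 15 mm of the green mark's and square to it within 0.12 rad; all at rest (all of step 3 and linear speed of each of carrier, pack_orange, pack_blue, pack_grey below 0.02 m/s); the robot touches nothing.
It fails at once if the rack is lifted more than 8 mm or tipped more than 0.1 rad (height (world z) of carrier above 0.008 m or angle between carrier's own z axis and vertical above 0.1 rad).
It fails at once if a pack is dropped into its pocket (falls faster than 0.6 m/s there) ((horizontal distance between pack_orange and pocket2 below 0.02 m and z of pack_orange in the frame of pocket2 below 0.03 m and linear speed of pack_orange above 0.6 m/s) or (horizontal distance between pack_blue and pocket3 below 0.02 m and z of pack_blue in the frame of pocket3 below 0.03 m and linear speed of pack_blue above 0.6 m/s)).
It fails at once if the grey pack is taken out of its pocket (lifted more than 15 mm in it) (z of pack_grey in the frame of pocket1 above 0.015 m).
It fails at once if a bystander (yellow pack, screwdriver, can, bottle, meter or drill) is moved more than 30 mm or a standing one is knocked over (distance of any of pack_yellow, screwdriver, grease_can, cleaner_bottle, multimeter, drill from where it was at the start of the episode above 0.03 m or angle between any of pack_yellow, grease_can, cleaner_bottle's own z axis and vertical above 0.4 rad).
It also fails if it takes over 61 s, if anything falls off the work surface, if the arm or the gripper's body presses on something with over 40 N, if the wrist force passes 120 N, or if a joint passes its speed limit or range.

## Working session

There is one attempt and no reset: what is moved stays moved. The work goes in short steps, Python scripts to look and compute and a shell command to move; the robot and the scene stay as the last step left them, time stands still between calls to the robot, and variables do not carry over. Pictures are saved under pics/ and viewed, at most 10 in all, crops included, and the job is handed in when it is done.

```bash
mkdir -p pics
cat > h.py <<'E'
import numpy as np, cv2
from bench import arm
from scipy.spatial.transform import Rotation as Ro
def snap(n):
    st=arm.read_state(); s=arm.snapshot(n)
    s['K']=np.array([[s['fx'],0,s['cx']],[0,s['fy'],s['cy']],[0,0,1.]]); s['d']=np.array(s['dist'],float)
    if 'R' in s and s.get('R') is not None: s['Rcw']=np.array(s['R']).T; s['o']=-s['Rcw']@np.array(s['t'])
    else:
        q=st['orientation']; T=np.eye(4); T[:3,:3]=Ro.from_quat([q[1],q[2],q[3],q[0]]).as_matrix(); T[:3,3]=st['ee_pos']
        M=T@np.array(s['hand_eye']); s['Rcw']=M[:3,:3]; s['o']=M[:3,3]
    return s
def plane(s,px,z):
    u=cv2.undistortPoints(np.array(px,float).reshape(-1,1,2),s['K'],s['d']).reshape(-1,2)
    r=np.c_[u,np.ones(len(u))]@s['Rcw'].T
    return s['o']+r*((z-s['o'][2])/r[:,2])[:,None]
def cloud(s):
    h,w=s['depth'].shape; v,u=np.mgrid[:h,:w]
    n=cv2.undistortPoints(np.stack([u,v],-1).reshape(-1,1,2).astype(float),s['K'],s['d']).reshape(h,w,2)
    d=s['depth'][...,None].astype(float)
    return np.concatenate([n*d,d],-1)@s['Rcw'].T+s['o']
E
python3 - <<'E'
from h import *
print(arm.read_state())
for n in ['scene','top','wrist']:
    s=snap(n); cv2.imwrite(f'pics/{n}0.png',s['frame']); print(n,s['o'].round(),s['Rcw'].round(2).tolist(),s['fx'],(s['depth']>0).mean())
E
```

```text
{'clock': 0.0, 'joints': array([-1.36736437e+00,  1.31151150e-01,  1.48929193e+00,  6.96549882e-06,
        1.52299122e+00, -8.54238371e-02]), 'joint_velocities': array([-0.00117113, -0.00191162, -0.00128972,  0.0025514 , -0.000115  ,
        0.00185702]), 'tau': array([ 1.02317947e-03, -5.59841323e+01, -4.91760564e+01,  7.69307208e-02,
        3.58342601e-02, -2.42399619e-04]), 'ee_pos': array([ 170.8123403 , -574.6003561 ,  231.58646053]), 'orientation': array([-9.19427914e-04,  9.89588013e-01,  1.43926078e-01, -5.08283445e-05]), 'ft_force': array([-0.19887012,  0.34033605,  0.1505196 ]), 'wrist_torque': array([0.0300931 , 0.01015501, 0.00593877]), 'grasp_force': 0.0, 'grip_width': 92.79009053447017}
scene [1308. -115. 1356.] [[0.22, 0.83, -0.51], [0.98, -0.19, 0.11], [-0.01, -0.53, -0.85]] 511.6638883952682 0.996103515625
top [ 395.   43. 1240.] [[0.01, -0.99, 0.12], [-1.0, -0.01, 0.03], [-0.03, -0.12, -0.99]] 501.17969688586265 0.995986328125
wrist [ 244. -553.  384.] [[0.28, -0.92, -0.26], [-0.96, -0.27, -0.08], [-0.0, 0.28, -0.96]] 422.18738635305834 0.995908203125
```

View pics/top0.png

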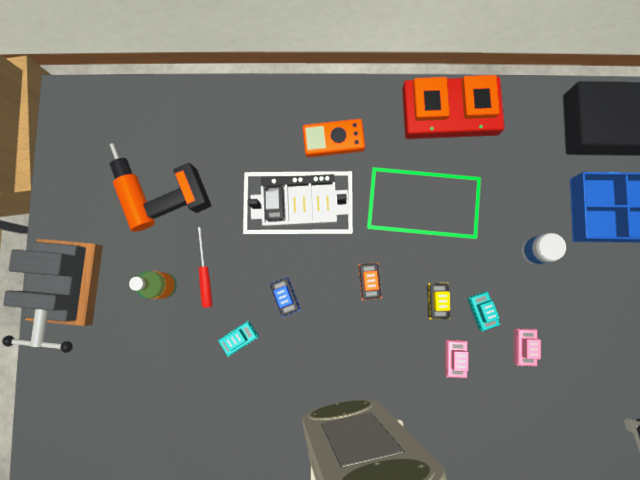

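View pics/scene0.png

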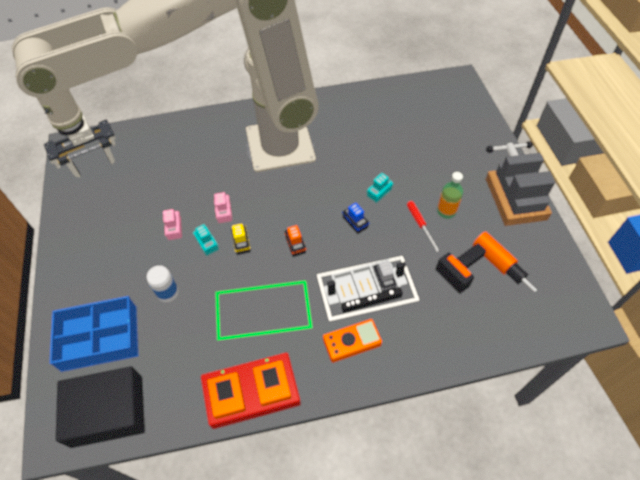

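The top view shows the rack near (297,203) with dot one on the image left (+y), the blue pack at (285,296), orange at (370,281), yellow at (440,300) and the green outline around (425,203). The scene view shows the same layout, with the arm clear of everything. I'll measure next.

```bash
cat >> h.py <<'E'
HS={'orange':((3,150,120),(16,255,255)),'blue':((108,150,90),(128,255,255)),'yellow':((24,150,120),(34,255,255)),'green':((50,150,100),(75,255,255))}
def mask(s,c):
    return cv2.inRange(cv2.cvtColor(cv2.GaussianBlur(s['frame'],(3,3),0),cv2.COLOR_BGR2HSV),*HS[c])
def ang(a): return (np.degrees(a)+90)%180-90
def rect(P):
    (c,wh,a)=cv2.minAreaRect(np.float32(P[:,:2])); w,h=wh
    return np.round(c,1),np.round((max(wh),min(wh)),1),round(ang(np.radians(a+(0 if w>h else 90))),1)
E
cat > m.py <<'E'
from h import *
guess={'orange':(370,281),'blue':(285,296),'yellow':(440,300)}
T=snap('top');S=snap('scene');CT=cloud(T);CS=cloud(S)
def blobs(s,c,C):
    n,l,st,ce=cv2.connectedComponentsWithStats(mask(s,c)); return [(l==i) for i in range(1,n) if 40<st[i,4]]
out={}
for c,g in guess.items():
    for b in blobs(T,c,CT):
        P=CT[b];
        top=b&(CT[...,2]>np.percentile(P[:,2],90)-8)
        if 60<np.percentile(P[:,2],90)<90 and np.hypot(*(np.argwhere(b).mean(0)[::-1]-g))<15:
            px=np.argwhere(top)[:,::-1]; h=np.median(CT[top][:,2]); Q=plane(T,px,h)
            case=(abs(CT[...,0]-Q[:,0].mean())<60)&(abs(CT[...,1]-Q[:,1].mean())<60)&(CT[...,2]>15)
            print(c,'top',h.round(1),rect(Q),'whole',rect(CT[case])); out[c]=Q.mean(0)
    for b in blobs(S,c,CS):
        P=CS[b]; z=np.percentile(P[:,2],90)
        tp=b&(CS[...,2]>z-6); Q=CS[tp].mean(0)
        if c in out and np.hypot(*(Q-out[c])[:2])<25:
            # two-ray triangulation of top centres
            print(c,'scene',Q.round(1))
            pu=np.argwhere(tp).mean(0)[::-1]
            d1=out[c]-T['o'];d1/=np.linalg.norm(d1);d2=plane(S,[pu],70)[0]-S['o'];d2/=np.linalg.norm(d2)
            A=np.c_[d1,-d2];k=np.linalg.lstsq(A,S['o']-T['o'],rcond=None)[0]
            print('  tri',((T['o']+k[0]*d1+S['o']+k[1]*d2)/2).round(1))
for n,s in(('top',T),('scene',S)):
    m=mask(s,'green'); m[:, :]=m; px=np.argwhere(m)[:,::-1]
    Q=plane(s,px,0); k=(Q[:,0]>350)&(Q[:,0]<750)&(abs(Q[:,1])<500); print('green',n,rect(Q[k]))
for n,s,C in(('top',T,CT),('scene',S,CS)):
    k=(C[...,2]>22)&(C[...,0]>440)&(C[...,0]<640)&(C[...,1]>20)&(C[...,1]<340)
    cand=k&(C[...,2]<40)
    print('rack',n,'z20-40',rect(C[cand]),'z',np.percentile(C[k][:,2],[5,50,95]).round())
    hi=k&(C[...,2]>66); nn,l,st,ce=cv2.connectedComponentsWithStats(hi.astype(np.uint8))
    for i in range(1,nn):
        if st[i,4]>8: P=C[l==i]; print('   hi',ce[i].round(),st[i,4],P.mean(0).round(1),P[:,:2].min(0).round(),P[:,:2].max(0).round())
np.set_printoptions(suppress=True)
cv2.imwrite('pics/crop.png',cv2.resize(T['frame'][160:250,230:370],None,fx=5,fy=5))
E
python3 m.py
```

```text
orange top 74.8 (array([432.5, -26.3]), array([42.5, 32.2]), np.float64(6.5)) whole (array([433.3, -26.4]), array([85. , 47.3]), np.float64(6.7))
orange scene [449.8 -30.4  91.2]
  tri [432.9 -28.3  66.3]
blue top 74.8 (array([392.6, 177.3]), array([42.1, 32.4]), np.float64(22.4)) whole (array([393. , 177.9]), array([84.6, 47.2]), np.float64(22.3))
yellow top 74.7 (array([ 387.7, -191.2]), array([43.9, 29.9]), np.float64(-0.6)) whole (array([ 387.4, -190. ]), array([83. , 45.4]), np.float64(0.4))
yellow scene [ 393.4 -195.7   73.3]
  tri [ 387.5 -194.6   64.1]
green top (array([ 630.7, -162.9]), array([273.4, 157.4]), np.float64(85.1))
green scene (array([ 633.7, -165.2]), array([273.1, 157.4]), np.float64(85.2))
rack top z20-40 (array([603.2, 149.4]), array([234. ,  72.2]), np.float64(89.7)) z [27. 44. 82.]
   hi [272. 200.] 252 [618.4 206.6  79.8] [598. 190.] [640. 225.]
   hi [342. 196.] 67 [629.4  43.4  77.2] [622.  33.] [637.  54.]
   hi [252. 201.] 72 [616.1 254.5  77.2] [609. 243.] [623. 268.]
rack scene z20-40 (array([577.5, 122.9]), array([217.7, 207.7]), np.float64(-65.0)) z [25. 42. 82.]
   hi [385. 267.] 145 [620.3 204.   79.4] [599. 188.] [640. 223.]
   hi [401. 264.] 50 [619.7 252.4  75.9] [611. 240.] [628. 265.]
   hi [331. 283.] 52 [633.4  41.1  75.6] [620.  28.] [640.  54.]
```

View pics/crop.png

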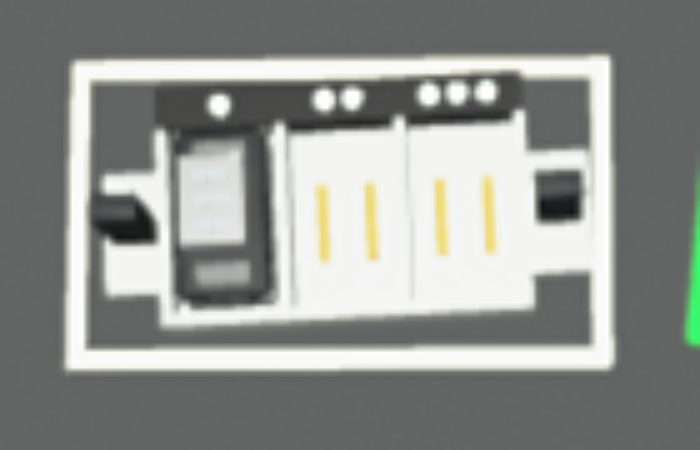

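The crop shows the lugs at top-view pixels (252,201) and (342,196), and pockets two and three empty. That puts the rack at about (622.5,148.5) with yaw +3.6°. Next I'll move above the orange pack.

```bash
for i in 1; do :; done
python3 -m crank '[0.22,0.456,0,0,0,0.045,1, 0.437,0.912,0,0,0,0.089,1, 0.437,0.912,0,0,0,0.089,1]'
python3 -m crank '[0.22,0.456,0,0,0,0.045,1, 0.437,0.912,0,0,0,0.089,1, 0.437,0.912,0,0,0,0.089,1]'
python3 -m crank '[0.22,0.456,0,0,0,0.045,1, 0.437,0.912,0,0,0,0.089,1, 0.437,0.912,0,0,0,0.089,1]'
python3 -m crank '[0.22,0.456,0,0,0,0.045,1, 0.437,0.912,0,0,0,0.089,1, 0.437,0.912,0,0,0,0.089,1]'
python3 -m crank '[0.22,0.456,0,0,0,0.045,1, 0.437,0.912,0,0,0,0.089,1, 0.437,0.912,0,0,0,0.089,1, 0.437,0.912,0,0,0,0.089,1]'
cat >> h.py <<'E'
def tcp():
    st=arm.read_state(); q=st['orientation']; R=Ro.from_quat([q[1],q[2],q[3],q[0]]).as_matrix()
    return st['clock'],st['ee_pos'].round(1),'yaw',round(ang(np.arctan2(R[1,1],R[0,1])),2),'tilt',np.degrees(R[:2,2]).round(2),'q',st['joints'].round(2),'F',st['ft_force'].round(1),st['grip_width'],st['grasp_force']
E
cat > w.py <<'E'
from h import *
import sys
print(*tcp()); s=snap('wrist'); C=cloud(s)
m=mask(s,sys.argv[1]); n,l,st,ce=cv2.connectedComponentsWithStats(m)
for i in range(1,n):
    if st[i,4]>200:
        b=l==i; h=np.percentile(C[b][:,2],90); t=b&(abs(C[...,2]-h)<5)
        if t.sum()<100: continue
        h=np.median(C[t][:,2]); print(sys.argv[1],st[i,4],ce[i].round(),'h',h.round(1),rect(plane(s,np.argwhere(t)[:,::-1],h)))
cv2.imwrite(f'pics/{sys.argv[2]}.png',s['frame'])
E
python3 w.py orange w1
```

```text
clock: 0.62
ee_pos: [224.7, -462.5, 232.0]
orientation: [-0.001, 0.959, 0.283, 0.0]
ft_force: [-0.2, 0.2, 0.9]
grip_width: 93.1
grasp_force: 0.0
clock: 1.0
ee_pos: [277.2, -354.4, 233.0]
orientation: [0.0, 0.911, 0.413, 0.0]
ft_force: [-0.5, 0.4, 0.9]
grip_width: 93.0
grasp_force: 0.0
clock: 1.38
ee_pos: [329.7, -245.3, 233.1]
orientation: [0.001, 0.844, 0.536, 0.0]
ft_force: [-0.4, -0.8, -0.0]
grip_width: 92.9
grasp_force: 0.0
clock: 1.75
ee_pos: [382.1, -135.9, 233.0]
orientation: [0.0, 0.761, 0.649, 0.0]
ft_force: [0.3, -0.3, -0.1]
grip_width: 93.2
grasp_force: 0.0
clock: 2.25
ee_pos: [433.2, -30.0, 232.5]
orientation: [0.0, 0.666, 0.746, -0.001]
ft_force: [-0.1, 0.3, -0.1]
grip_width: 92.9
grasp_force: 0.0
2.25 [433.2 -30.  232.5] yaw 6.44 tilt [-0.04 -0.07] q [-0.19 -0.33  1.92 -0.    1.55 -0.3 ] F [-0.1  0.3 -0.1] 92.85222802730767 0.0
orange 348 [318. 187.] h 32.6 (array([432.6,  -5.4]), array([82.8,  4.2]), np.float64(5.8))
orange 2173 [318. 222.] h 73.7 (array([434.9, -26.3]), array([43.2, 31.8]), np.float64(6.4))
```

```bash
python3 -m crank '[0,0.029,-0.4,0,0,0,1, 0,0.029,-0.73,0,0,0,1]' >/dev/null
python3 -m crank '[0,0,-0.25,0,0,0,1, 0,0,-0.5,0,0,0,1, 0,0,-0.73,0,0,0,1, 0,0,-0.73,0,0,0,0.3, 0,0,-0.73,0,0,0,0.3, 0,0,-0.73,0,0,0,0.3, 0,0,-0.73,0,0,0,0.3, 0,0,-0.73,0,0,0,0.3]'
python3 -c "from h import *;print(*tcp())"
```

```text
clock: 3.55
ee_pos: [433.5, -24.5, 58.0]
orientation: [0.0, 0.665, 0.747, 0.0]
ft_force: [0.0, -0.3, 0.9]
grip_width: 47.4
grasp_force: 0.3
3.55 [433.5 -24.5  58. ] yaw 6.66 tilt [ 0.06 -0.01] q [-0.17 -0.17  2.11 -0.    1.19 -0.29] F [ 0.  -0.3  0.9] 47.392747814221686 0.3320132475346327
```

```bash
python3 -m crank '[0,0,0,0,0,0,0.2, 0,0,0,0,0,0,0.2, 0,0,0,0,0,0,0.2, 0,0,0.2,0,0,0,0.2, 0,0,0.6,0,0,0,0.2, 0,0,1,0,0,0,0.2]'
python3 -m crank '[0.2,0.2,0,0,0,-0.009,0.2, 0.5,0.5,0,0,0,-0.017,0.2, 0.75,0.75,0,0,0,-0.017,0.2, 0.75,0.75,0,0,0,-0.017,0.2, 0.75,0.75,0,0,0,-0.017,0.2]'
python3 - <<'E'
from h import *
print(*tcp())
s=snap('wrist');cv2.imwrite('pics/w2.png',s['frame'])
E
```

```text
clock: 4.3
ee_pos: [432.0, -24.3, 177.6]
orientation: [-0.001, 0.665, 0.747, -0.001]
ft_force: [1.8, -0.7, -1.7]
grip_width: 44.0
grasp_force: 30.0
clock: 4.92
ee_pos: [522.2, 65.4, 176.4]
orientation: [-0.001, 0.684, 0.729, -0.001]
ft_force: [0.3, -0.6, -1.6]
grip_width: 43.9
grasp_force: 30.0
4.925 [522.2  65.4 176.4] yaw 3.62 tilt [-0.14 -0.03] q [ 0.03 -0.03  1.76 -0.    1.42 -0.04] F [ 0.3 -0.6 -1.6] 43.92098051632927 29.999061226844788
```

View pics/w2.png

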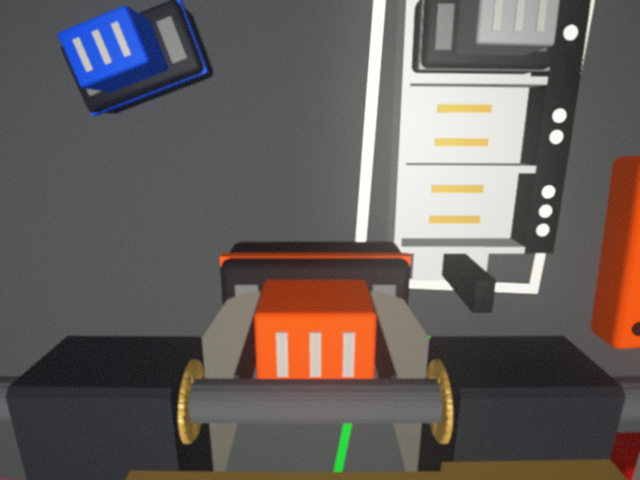

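The wrist view shows the pack held square. The stripes of pocket two are at (464,108) and (461,142), and those of pocket three at (457,188) and (454,219), with the dots to their right. I'll measure these.

```bash
cat > r.py <<'E'
from h import *
import sys
print(*tcp())
def rep(nm,s):
    C=cloud(s)
    hsv=cv2.cvtColor(s['frame'],cv2.COLOR_BGR2HSV)
    y=cv2.inRange(hsv,(12,60,120),(35,255,255)); w=cv2.inRange(hsv,(0,0,190),(180,40,255))
    for lab,m,a0,a1,z0,z1 in(('stripe',y,15,700,-5,20),('dot',w,10,320,20,40)):
        n,l,st,ce=cv2.connectedComponentsWithStats(m)
        for i in range(1,n):
            b=l==i
            if not a0<st[i,4]<a1: continue
            h=np.median(C[b][:,2]); p=plane(s,[ce[i]],h)[0]
            if z0<h<z1 and 540<p[0]<720 and -400<p[1]<300 and max(st[i,2:4])<100 and (lab=='stripe' or .5<st[i,2]/st[i,3]<2): print(nm,lab,ce[i].round(),p.round(1))
for n in sys.argv[1:]: rep(n,snap(n))
E
python3 r.py wrist top
```

```text
4.975 [522.2  65.  176.7] yaw 3.58 tilt [-0.1  -0.02] q [ 0.03 -0.03  1.76 -0.    1.42 -0.04] F [ 0.3 -0.2 -2.2] 43.643296757023386 29.999054968357086
wrist stripe [464. 107.] [624.2 160.4   6.6]
wrist stripe [461. 141.] [625.8 136.3   6.7]
wrist stripe [457. 188.] [627.8 101.6   6.8]
wrist stripe [454. 218.] [629.3  77.7   6.6]
wrist dot [570.  32.] [678.  210.9  31.7]
wrist dot [559. 115.] [681.5 159.   31.5]
wrist dot [556. 136.] [682.3 145.   31.6]
wrist dot [548. 191.] [684.7 107.1  31.7]
wrist dot [545. 210.] [685.6  93.2  31.7]
wrist dot [542. 229.] [686.4  79.1  31.5]
top dot [273. 180.] [676.  212.1  32.8]
```

Run:
```python
from h import *
t=tcp();print(*t[:4]); s=snap('wrist');C=cloud(s);m=mask(s,'orange')>0
P=C[m&(abs(C[...,1]-t[1][1])<60)&(abs(C[...,0]-t[1][0])<60)]
top=P[P[:,2]>np.percentile(P[:,2],97)-3]
a=np.radians(t[3]);R=np.array([[np.cos(a),np.sin(a)],[-np.sin(a),np.cos(a)]])
for n,Q in(('top',top),('band',P[(P[:,2]<top[:,2].mean()-32)])):
    q=(Q[:,:2]-t[1][:2])@R.T; print(n,len(Q),Q[:,2].mean().round(1),np.percentile(q,[1,99],axis=0).round(1))
```

```text
5.075 [522.5  64.8 177.3] yaw 3.54
top 6463 194.2 [[-22.1 -13.5]
 [ 20.8  30.1]]
band 1235 151.3 [[-42.6  12.4]
 [ 40.9  20.7]]
```

```bash
python3 -m crank '[0.3,0.25,0,0,0,0,0.2, 0.6,0.5,0,0,0,0,0.2, 0.855,0.711,0,0,0,0,0.2, 0.855,0.711,0,0,0,0,0.2, 0.855,0.711,-0.2,0,0,0,0.2, 0.855,0.711,-0.4,0,0,0,0.2, 0.855,0.711,-0.53,0,0,0,0.2, 0.855,0.711,-0.53,0,0,0,0.2]'
python3 - <<'E'
from h import *
print(*tcp())
s=snap('wrist');cv2.imwrite('pics/w3.png',s['frame'])
E
python3 r.py wrist
```

```text
clock: 6.12
ee_pos: [624.4, 150.0, 112.5]
orientation: [-0.001, 0.685, 0.729, -0.001]
ft_force: [0.6, -0.7, -2.0]
grip_width: 43.9
grasp_force: 30.0
6.125 [624.4 150.  112.5] yaw 3.55 tilt [-0.16 -0.03] q [ 0.16  0.33  1.49 -0.    1.33  0.09] F [ 0.6 -0.7 -2. ] 43.92639656177928 29.99914526939392
6.175 [625.3 150.4 113.9] yaw 3.56 tilt [-0.04 -0.01] q [ 0.16  0.33  1.48 -0.    1.33  0.09] F [ 1.1  0.3 -0.8] 44.15457201603148 29.999091625213623
wrist stripe [315. 233.] [624.  160.6   6.6]
wrist dot [419. 161.] [678.1 211.   31.6]
wrist dot [414. 252.] [681.7 159.4  31.6]
wrist dot [414. 275.] [683.4 145.4  31.6]
```

View pics/w3.png

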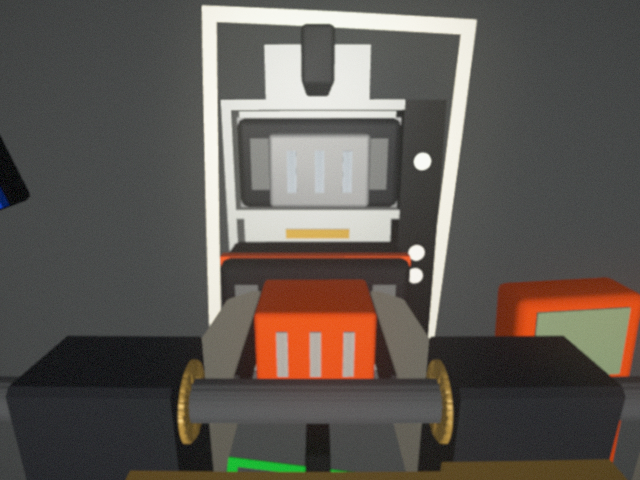

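The pack is aligned with the pocket: the stripe at (317,233) and the stem centre at (315,280) line up. I'll lower it slowly.

```bash
python3 -m crank '[0,0,-0.1,0,0,0,0.2, 0,0,-0.2,0,0,0,0.2, 0,0,-0.28,0,0,0,0.2, 0,0,-0.33,0,0,0,0.2, 0,0,-0.36,0,0,0,0.2, 0,0,-0.38,0,0,0,0.2, 0,0,-0.38,0,0,0,0.2]'
```

```text
clock: 7.1
ee_pos: [625.8, 150.8, 68.3]
orientation: [0.0, 0.685, 0.729, 0.0]
ft_force: [0.7, 0.4, -1.1]
grip_width: 43.8
grasp_force: 30.0
```

```bash
python3 -m crank '[0,0,-0.012,0,0,0,0.2, 0,0,-0.025,0,0,0,0.2, 0,0,-0.025,0,0,0,0.2]'
python3 -m crank '[0,0,-0.008,0,0,0,0.2, 0,0,-0.016,0,0,0,0.2, 0,0,-0.016,0,0,0,0.2]'
```

```text
clock: 7.48
ee_pos: [625.6, 150.8, 65.1]
orientation: [-0.0, 0.685, 0.729, -0.0]
ft_force: [0.5, 0.1, -1.0]
grip_width: 43.9
grasp_force: 30.0
clock: 7.85
ee_pos: [625.9, 150.9, 64.0]
orientation: [0.0, 0.685, 0.729, 0.0]
ft_force: [-1.5, 0.2, 4.9]
grip_width: 44.0
grasp_force: 30.0
```

```bash
python3 -m crank '[0,0,0,0,0,0,0.65, 0,0,0,0,0,0,0.65, 0,0,0,0,0,0,0.65, 0,0,0.3,0,0,0,0.65, 0,0,0.7,0,0,0,0.65, 0,0,1,0,0,0,0.8, 0,0,1,0,0,0,1]'
python3 w.py orange w4; python3 r.py wrist
python3 -m crank '[-0.4,0.03,0,0,0,0.03,1, -0.8,0.06,0,0,0,0.06,1, -1,0.11,0,0,0,0.06,1]' >/dev/null
python3 -m crank '[-0.4,0.06,0,0,0,0.03,1, -0.8,0.08,0,0,0,0.044,1, -0.94,0.11,0,0,0,0.044,1, -0.94,0.11,0,0,0,0.044,1, -0.94,0.11,0,0,0,0.044,1]' >/dev/null
python3 w.py blue w5
```

```text
clock: 8.72
ee_pos: [628.2, 151.2, 188.0]
orientation: [0.002, 0.685, 0.729, 0.003]
ft_force: [0.5, 0.0, 0.7]
grip_width: 75.9
grasp_force: 0.0
8.725 [628.2 151.2 188. ] yaw 3.59 tilt [0.43 0.07] q [0.16 0.27 1.41 0.   1.45 0.09] F [0.5 0.  0.7] 75.93246844091118 0.0
orange 275 [315. 206.] h 36.9 (array([624. , 169.8]), array([83.2,  5.1]), np.float64(3.0))
orange 3035 [310. 246.] h 79.7 (array([625.7, 148.7]), array([43.6, 31.6]), np.float64(3.4))
orange 4829 [504. 292.] h 35.5 (array([786.2, 101.4]), array([78.9, 76.6]), np.float64(-83.0))
8.775 [626.8 151.  185.2] yaw 3.59 tilt [0.2  0.03] q [0.16 0.27 1.42 0.   1.45 0.09] F [ 0.4 -0.1 -0.5] 80.02601893699726 0.0
wrist stripe [312. 281.] [627.8 101.9   6.6]
wrist stripe [312. 308.] [629.1  77.4   6.5]
wrist dot [392. 154.] [678.  210.9  31.5]
wrist dot [389. 225.] [681.1 159.   31.6]
wrist dot [388. 243.] [682.  145.   31.4]
wrist dot [386. 290.] [684.5 107.3  31.5]
wrist dot [385. 307.] [685.3  93.3  31.4]
wrist dot [384. 323.] [686.4  79.3  31.4]
9.825 [393.1 177.  182.6] yaw 22.3 tilt [-0.05 -0.03] q [ 0.3  -0.32  2.   -0.    1.46 -0.08] F [ 0.1  0.2 -0.3] 92.77030800107826 0.0
blue 446 [319. 202.] h 31.2 (array([385.9, 197.2]), array([83.7,  3.7]), np.float64(22.3))
blue 2189 [318. 244.] h 73.6 (array([394.4, 177.8]), array([43.6, 31.5]), np.float64(22.3))
```

Orange is seated: its top is at 79.7 mm and it is within 1 mm of the pocket centre. Next is blue.

```bash
python3 -m crank '[0.004,0.005,-0.25,0,0,0,1, 0.004,0.005,-0.5,0,0,0,1]' >/dev/null
python3 -m crank '[0,0,-0.25,0,0,0,1, 0,0,-0.45,0,0,0,1, 0,0,-0.535,0,0,0,1, 0,0,-0.535,0,0,0,0.2, 0,0,-0.535,0,0,0,0.2, 0,0,-0.535,0,0,0,0.2, 0,0,-0.535,0,0,0,0.2, 0,0,-0.535,0,0,0,0.2, 0,0,-0.535,0,0,0,0.2, 0,0,-0.535,0,0,0,0.2, 0,0,-0.535,0,0,0,0.2]'
python3 -c "from h import *;print(*tcp())"
```

```text
clock: 11.5
ee_pos: [393.6, 177.9, 59.4]
orientation: [0.0, 0.557, 0.831, 0.0]
ft_force: [0.1, -0.6, 2.7]
grip_width: 44.2
grasp_force: 30.0
11.5 [393.6 177.9  59.4] yaw 22.31 tilt [0.02 0.01] q [ 0.31 -0.18  2.12  0.    1.2  -0.08] F [ 0.1 -0.6  2.7] 44.17410029825157 30.00070184469223
```

```bash
python3 -m crank '[0,0,0.2,0,0,0,0.2, 0,0,0.6,0,0,0,0.2, 0,0,1,0,0,0,0.2]'
python3 -m crank '[0.3,-0.11,0,0,0,-0.02,0.2, 0.65,-0.24,0,0,0,-0.04,0.2, 0.978,-0.367,0,0,0,-0.052,0.2]' >/dev/null
python3 -m crank '[0.35,-0.12,0,0,0,-0.02,0.2, 0.7,-0.24,0,0,0,-0.04,0.2, 0.978,-0.367,0,0,0,-0.052,0.2, 0.978,-0.367,-0.25,0,0,0,0.2, 0.978,-0.367,-0.5,0,0,-0.052,0.2, 0.978,-0.367,-0.55,0,0,-0.052,0.2, 0.978,-0.367,-0.55,0,0,-0.052,0.2, 0.978,-0.367,-0.55,0,0,-0.052,0.2]' 
python3 r.py wrist
python3 - <<'E'
from h import *
t=tcp();print(*t); s=snap('wrist');C=cloud(s);m=mask(s,'blue')>0
P=C[m&(abs(C[...,1]-t[1][1])<60)&(abs(C[...,0]-t[1][0])<60)]
top=P[P[:,2]>np.percentile(P[:,2],97)-3]
a=np.radians(t[3]);R=np.array([[np.cos(a),np.sin(a)],[-np.sin(a),np.cos(a)]])
for n,Q in(('top',top),('band',P[(P[:,2]<top[:,2].mean()-32)])):
    q=(Q[:,:2]-t[1][:2])@R.T; print(n,len(Q),Q[:,2].mean().round(1),np.percentile(q,[1,99],axis=0).round(1))
cv2.imwrite('pics/w6.png',s['frame'])
E
```

```text
clock: 11.88
ee_pos: [392.4, 177.5, 179.4]
orientation: [-0.001, 0.557, 0.831, -0.001]
ft_force: [0.1, 0.0, -1.6]
grip_width: 43.6
grasp_force: 30.0
clock: 13.25
ee_pos: [629.1, 89.9, 114.9]
orientation: [0.001, 0.684, 0.73, 0.001]
ft_force: [0.0, -0.4, -1.3]
grip_width: 44.0
grasp_force: 30.0
13.25 [629.1  89.9 114.9] yaw 3.69 tilt [0.14 0.01] q [ 0.06  0.3   1.51 -0.    1.33 -0.  ] F [ 0.  -0.4 -1.3] 43.97122397527243 29.999606609344482
wrist stripe [315. 230.] [627.9 101.6   6.6]
wrist dot [426.  42.] [678.2 211.   31.5]
wrist dot [237.  88.] [582.4 181.7  37.2]
wrist dot [420. 145.] [681.4 159.   31.7]
wrist dot [418. 171.] [682.3 145.1  31.5]
wrist dot [414. 238.] [684.7 107.2  31.5]
wrist dot [414. 261.] [686.7  93.3  31.5]
wrist dot [413. 283.] [687.6  79.3  31.7]
13.3 [629.2  89.9 115. ] yaw 3.67 tilt [0.16 0.01] q [ 0.06  0.3   1.51 -0.    1.33 -0.  ] F [-0.3 -0.5 -1.9] 43.96249907405038 29.999663829803467
top 6962 129.3 [[-22.2 -14.5]
 [ 20.8  14.5]]
band 446 86.5 [[-42.7  14.2]
 [ 40.9  22.4]]
```

View pics/w6.png

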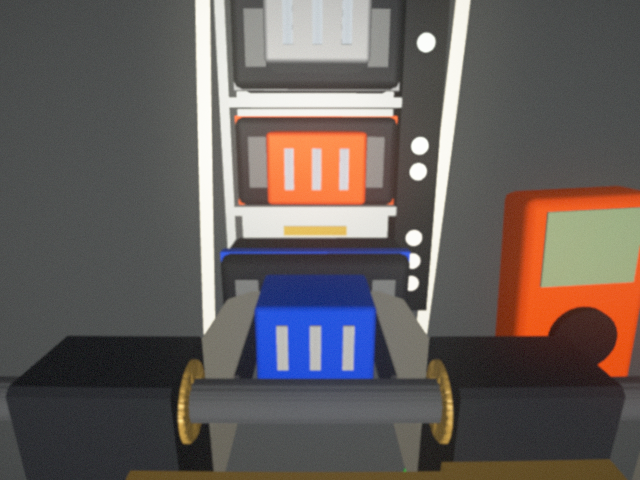

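Blue is aligned over pocket three, with the stripe at (315,230) and the stem at (315,290). I'll lower it.

```bash
python3 -m crank '[0,0,-0.1,0,0,0,0.2, 0,0,-0.2,0,0,0,0.2, 0,0,-0.28,0,0,0,0.2, 0,0,-0.33,0,0,0,0.2, 0,0,-0.36,0,0,0,0.2, 0,0,-0.375,0,0,0,0.2, 0,0,-0.375,0,0,0,0.2]'
python3 -m crank '[0,0,-0.008,0,0,0,0.2, 0,0,-0.016,0,0,0,0.2, 0,0,-0.024,0,0,0,0.2, 0,0,-0.024,0,0,0,0.2]'
```

```text
clock: 14.22
ee_pos: [628.3, 89.8, 68.3]
orientation: [0.0, 0.685, 0.729, 0.0]
ft_force: [-0.2, 0.2, -0.8]
grip_width: 43.6
grasp_force: 30.0
clock: 14.72
ee_pos: [628.3, 89.8, 65.5]
orientation: [0.0, 0.685, 0.729, 0.0]
ft_force: [-0.7, -1.1, -0.1]
grip_width: 43.8
grasp_force: 30.0
```

```bash
python3 -m crank '[0,0,-0.005,0,0,0,0.2, 0,0,-0.01,0,0,0,0.2, 0,0,-0.01,0,0,0,0.2]'
python3 -c "from h import *;print(*tcp())"
```

```text
clock: 15.1
ee_pos: [628.3, 89.8, 65.4]
orientation: [0.0, 0.685, 0.729, 0.0]
ft_force: [-6.3, 0.2, 8.8]
grip_width: 43.8
grasp_force: 30.0
15.1 [628.3  89.8  65.4] yaw 3.59 tilt [ 0.02 -0.  ] q [ 0.06  0.35  1.54 -0.    1.24 -0.  ] F [-6.3  0.2  8.8] 43.84848944756871 30.001899898052216
```

```bash
python3 -m crank '[0,0,0,0,0,0,0.65, 0,0,0,0,0,0,0.65, 0,0,0,0,0,0,0.65, 0,0,0.3,0,0,0,0.65, 0,0,0.7,0,0,0,0.65, 0,0,1,0,0,0,0.8, 0,0,1,0,0,0,0.8, 0,0,1,0,0,0,0.8]'
python3 w.py blue w7
python3 w.py orange w7
cat > lug.py <<'E'
from h import *
s=snap('wrist');C=cloud(s); print(*tcp())
k=(C[...,2]>68)&(C[...,2]<84)&(s['frame'].max(2)<90)&(s['depth']>0)
n,l,st,ce=cv2.connectedComponentsWithStats(k.astype(np.uint8))
for i in range(1,n):
    if st[i,4]>60:
        P=C[l==i];t=P[P[:,2]>np.percentile(P[:,2],90)-3];print('lug?',ce[i].round(),st[i,4],np.median(t[:,2]).round(1),rect(t))
E
python3 lug.py
```

```text
clock: 16.1
ee_pos: [627.7, 89.7, 183.1]
orientation: [-0.0, 0.685, 0.729, -0.0]
ft_force: [-0.7, 0.0, -1.1]
grip_width: 74.3
grasp_force: 0.0
16.1 [627.7  89.7 183.1] yaw 3.59 tilt [-0.06 -0.01] q [ 0.06  0.25  1.45 -0.    1.45 -0.  ] F [-0.7  0.  -1.1] 74.30497687316337 0.0
blue 2466 [316. 250.] h 79.7 (array([628. ,  89.1]), array([42.8, 31.7]), np.float64(3.6))
16.15 [627.2  89.7 182.2] yaw 3.59 tilt [-0.15 -0.01] q [ 0.06  0.25  1.45 -0.    1.45 -0.  ] F [-0.2  0.1 -1.4] 74.38818578770021 0.0
orange 3056 [320. 157.] h 79.7 (array([625.5, 147.7]), array([42.9, 30.9]), np.float64(3.6))
orange 11572 [518. 264.] h 35.6 (array([790.1,  65.9]), array([147.5,  77.1]), np.float64(-83.4))
16.25 [627.   89.7 181.9] yaw 3.58 tilt [-0.19 -0.01] q [ 0.06  0.25  1.45 -0.    1.45 -0.  ] F [ 0.1 -0.1 -0.4] 74.16114162609685 0.0
lug? [319. 315.] 742 77.7 (array([631.9,  43.1]), array([24.4, 14. ]), np.float64(-86.7))
```

Blue is seated too, with its top at 79.7 mm. The lug is at (631.9, 43.1, 77.7), so I'll go and grip it.

```bash
python3 -m crank '[0.02,-0.2,0,0,0,0,0.6, 0.036,-0.388,0,0,0,0,0.6, 0.036,-0.388,-0.25,0,0,0,0.6, 0.036,-0.388,-0.5,0,0,0,0.6]' 
python3 -m crank '[0,0,-0.2,0,0,0,0.6, 0,0,-0.45,0,0,0,0.6, 0,0,-0.62,0,0,0,0.6, 0,0,-0.62,0,0,0,0.4, 0,0,-0.62,0,0,0,0.2, 0,0,-0.62,0,0,0,0, 0,0,-0.62,0,0,0,0, 0,0,-0.62,0,0,0,0, 0,0,-0.62,0,0,0,0, 0,0,-0.62,0,0,0,0]'
python3 -c "from h import *;print(*tcp())"
```

```text
clock: 16.75
ee_pos: [632.5, 42.0, 123.1]
orientation: [0.0, 0.685, 0.728, 0.0]
ft_force: [-0.0, 0.8, -0.2]
grip_width: 55.8
grasp_force: 0.0
clock: 18.0
ee_pos: [632.8, 43.2, 50.4]
orientation: [0.0, 0.685, 0.729, 0.0]
ft_force: [-0.8, -0.4, 5.5]
grip_width: 13.8
grasp_force: 30.0
18.0 [632.8  43.2  50.4] yaw 3.6 tilt [ 0.05 -0.  ] q [-0.01  0.37  1.55 -0.    1.22 -0.08] F [-0.8 -0.4  5.5] 13.775400011432119 30.00195622444153
```

```bash
python3 -m crank '[-0.002,-0.03,0,0,0,0,0, -0.005,-0.09,0,0,0,0,0, -0.01,-0.17,0,0,0,-0.002,0, -0.016,-0.26,0,0,0,-0.004,0, -0.021,-0.35,0,0,0,-0.006,0, -0.027,-0.44,0,0,0,-0.008,0, -0.032,-0.53,0,0,0,-0.01,0, -0.038,-0.62,0,0,0,-0.012,0, -0.043,-0.71,0,0,0,-0.014,0, -0.048,-0.79,0,0,0,-0.015,0, -0.052,-0.85,0,0,0,-0.016,0, -0.052,-0.866,0,0,0,-0.016,0]'
python3 lug.py; python3 r.py wrist
```

```text
clock: 19.5
ee_pos: [626.9, -59.8, 50.5]
orientation: [-0.0, 0.703, 0.711, 0.001]
ft_force: [1.5, 6.4, 5.5]
grip_width: 13.8
grasp_force: 30.0
19.55 [626.9 -59.9  50.4] yaw 0.7 tilt [0.08 0.08] q [-0.18  0.36  1.57  0.    1.22 -0.19] F [-0.   4.4  5.7] 13.80562183963812 30.011371672153473
lug? [315. 348.] 2729 77.7 (array([626.1, -57.1]), array([19.1, 16.6]), np.float64(89.8))
19.55 [626.9 -59.9  50.4] yaw 0.7 tilt [0.08 0.08] q [-0.18  0.36  1.57  0.    1.22 -0.19] F [-0.   4.4  5.7] 13.80562183963812 30.011371672153473
```

Sliding well, 6 N of drag. Continue.

```bash
python3 -m crank '[-0.002,-0.03,0,0,0,0,0, -0.005,-0.09,0,0,0,0,0, -0.01,-0.17,0,0,0,-0.002,0, -0.016,-0.26,0,0,0,-0.004,0, -0.021,-0.35,0,0,0,-0.006,0, -0.027,-0.44,0,0,0,-0.008,0, -0.032,-0.53,0,0,0,-0.01,0, -0.038,-0.62,0,0,0,-0.012,0, -0.043,-0.71,0,0,0,-0.014,0, -0.048,-0.79,0,0,0,-0.015,0, -0.052,-0.85,0,0,0,-0.016,0, -0.052,-0.866,0,0,0,-0.016,0]'
python3 -m crank '[-0.002,-0.03,0,0,0,0,0, -0.005,-0.09,0,0,0,0,0, -0.01,-0.17,0,0,0,-0.002,0, -0.016,-0.26,0,0,0,-0.004,0, -0.021,-0.35,0,0,0,-0.006,0, -0.027,-0.44,0,0,0,-0.008,0, -0.032,-0.53,0,0,0,-0.01,0, -0.038,-0.62,0,0,0,-0.012,0, -0.043,-0.71,0,0,0,-0.014,0, -0.048,-0.79,0,0,0,-0.015,0, -0.052,-0.85,0,0,0,-0.016,0, -0.052,-0.866,0,0,0,-0.016,0]'
python3 -c "
from h import *
print(*tcp());s=snap('wrist');cv2.imwrite('pics/w8.png',s['frame'])"
```

```text
clock: 21.1
ee_pos: [620.7, -163.7, 50.4]
orientation: [-0.0, 0.72, 0.694, 0.001]
ft_force: [1.7, 7.1, 6.5]
grip_width: 13.8
grasp_force: 30.0
clock: 22.6
ee_pos: [614.5, -267.6, 50.5]
orientation: [-0.0, 0.738, 0.675, 0.001]
ft_force: [0.8, 8.4, 7.0]
grip_width: 13.6
grasp_force: 30.0
22.6 [ 614.5 -267.6   50.5] yaw -5.05 tilt [0.07 0.08] q [-0.49  0.46  1.44  0.    1.25 -0.4 ] F [0.8 8.4 7. ] 13.590895236345764 30.005080997943878
```

View pics/w8.png

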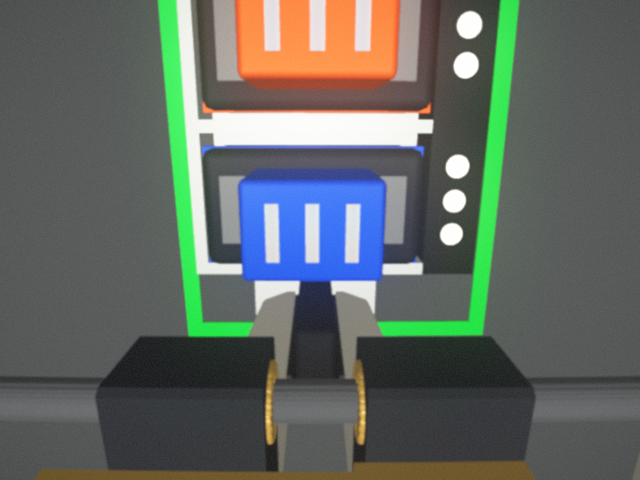

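The rack is in the outline, with the green line visible all round (bottom line at row 328). I'll measure the fit from this wrist view before letting go.

```bash
cat > fit.py <<'E'
from h import *
s=snap('wrist');C=cloud(s);print(*tcp()[:4])
g=mask(s,'green'); px=np.argwhere(g>0)[:,::-1]; Q=plane(s,px,0)[:,:2]
a=np.radians(-4.9); R=np.array([[np.cos(a),np.sin(a)],[-np.sin(a),np.cos(a)]]); q=Q@R.T
b=np.median(q[:,0]); 
L=q[q[:,0]<q[:,0].min()+20]; Rr=q[q[:,0]>q[:,0].max()-20]; B=q[q[:,1]<q[:,1].min()+10]
for l in(L,Rr): print('line x',l[:,0].mean().round(1),'dang',np.degrees(np.arctan(-np.polyfit(l[:,1],l[:,0],1)[0])).round(2))
o=np.array([(L[:,0].mean()+Rr[:,0].mean())/2-10, B[:,1].min()+136]); print('green origin',(R.T@o).round(1))
for c,y in(('orange',0),('blue',-59)):
    n,l,st,ce=cv2.connectedComponentsWithStats(mask(s,c))
    for i in range(1,n):
        P=C[l==i]
        if st[i,4]>1500:
            h=np.percentile(P[:,2],90);t=(l==i)&(abs(C[...,2]-h)<3)
            print(c,np.median(C[t][:,2]).round(1),rect(C[t]),'origin est',np.round(np.array(rect(C[t])[0])-R.T@np.array([0,y]),1))
E
python3 fit.py; python3 r.py wrist
```

```text
22.7 [ 614.5 -267.7   50.4] yaw -5.04
line x 571.2 dang 1.26
line x 718.8 dang -0.96
green origin [ 623.3 -163.7]
orange 79.7 (array([ 623.1, -169.8]), array([43.6, 20.1]), np.float64(-4.8)) origin est [ 623.1 -169.8]
blue 79.7 (array([ 616.9, -222.4]), array([43.7, 32. ]), np.float64(-4.9)) origin est [ 621.9 -163.6]
22.7 [ 614.5 -267.7   50.4] yaw -5.04 tilt [0.07 0.05] q [-0.49  0.46  1.44  0.    1.24 -0.4 ] F [1.2 5.2 6. ] 13.965040729452857 30.005541443824768
```

```bash
python3 -m crank '[0,0,0,0,0,0,0.5, 0,0,0,0,0,0,0.5, 0,0,0,0,0,0,0.5, 0,0,0.3,0,0,0,0.5, 0,0,0.7,0,0,0,0.5, 0,0,1,0,0,0,0.5, 0,0,1,0,0,0,0.5]'
python3 -m crank '[0,0,0.3,0,0,0,0.5, 0,0,0.7,0,0,0,0.5, 0,0,0.9,0,0,0,0.5, 0,0,0.9,0,0,0,0.5, 0,0,0.9,0,0,0,0.5]'
python3 fit.py; python3 r.py wrist
```

```text
clock: 23.62
ee_pos: [615.9, -269.9, 174.4]
orientation: [0.004, 0.738, 0.675, 0.001]
ft_force: [-0.3, -0.0, -0.1]
grip_width: 46.6
grasp_force: 0.0
clock: 24.25
ee_pos: [613.0, -268.2, 274.8]
orientation: [-0.002, 0.738, 0.675, -0.001]
ft_force: [0.3, -0.0, -1.0]
grip_width: 46.7
grasp_force: 0.0
24.3 [ 612.8 -268.1  274.5] yaw -5.06
line x 571.6 dang 0.68
line x 718.8 dang -0.63
green origin [ 623.6 -162.9]
orange 79.7 (array([ 851.9, -173.4]), array([79.6, 48.9]), np.float64(-86.0)) origin est [ 851.9 -173.4]
orange 79.7 (array([ 861.6, -292.6]), array([79.4, 56.5]), np.float64(-86.3)) origin est [ 861.6 -292.6]
blue 69.0 (array([ 612. , -531.9]), array([142.6,   8.2]), np.float64(0.7)) origin est [ 617.  -473.1]
24.3 [ 612.8 -268.1  274.5] yaw -5.06 tilt [-0.22  0.11] q [-0.49  0.31  1.21 -0.    1.63 -0.4 ] F [ 1.  -0.1 -0.7] 46.32792972634728 0.0
wrist dot [385.  18.] [ 685.5 -109.1   31.6]
wrist dot [383.  82.] [ 680.8 -160.8   31.3]
wrist dot [382.  99.] [ 679.5 -174.7   31.5]
wrist dot [380. 143.] [ 676.1 -212.6   31.6]
wrist dot [380. 158.] [ 675.  -226.5   31.5]
wrist dot [379. 174.] [ 673.5 -240.5   31.3]
```

```bash
python3 -c "
from bench import arm
print(arm.finish_job())"
```

```text
the job is handed in; nothing more can be done
None
```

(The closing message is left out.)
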